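Put the setup block away and snap the case shut

ROBOT

A 6-joint arm with a two-finger parallel gripper is mounted at the origin on a cart in front of the work surface, level with it; the furniture and walls round the work are solid. World frame = base frame: x ahead of the robot, y to its left, z up, the work surface at z = 0. Lengths are in m, angles in degrees, forces in N, time in s.
With the tool pointing down it reaches from about 0.35 to 0.725 m from the base axis. Payload 4.3 kg.
Tool frame: the origin (TCP) lies on the centre line of the jaws, within the pads' length; the fingertips stand 22 mm ahead of it and the grasp point (between the pads) lies 3 mm ahead of it; z points along the fingers, y is the line along which they close (so a half turn about z gives the same grasp; the last joint's range is limited). The gripper opens to 85 mm and grips with 20 to 120 N. Pads are 22 mm wide; open, the fingers measure 114 mm over their backs; the gripper's body (76 mm by 85 mm) begins 54 mm behind the grasp point. The pads swing forward as they close: fully open they stand 13 mm farther back than shut.
Start: joints at [-71.752, 21.618, 4.641, 73.018, 0, 83.68], TCP at [0.239, -0.523, 0.253] pointing down, gripper open.
Joint ranges: [-156.06, 156.06], [-48.1, 94.91], [-58.44, 69.94], [-101.28, 121.22], [-78.64, 73.56], [-180, 180]. Speed limits (degrees/s): [147.25, 147.25, 180, 180, 180, 180].

INTERFACE

Orientations are given as a 3x3 rotation matrix whose columns are the frame's x, y, z axes.
In Python, from bench import robot gives the robot as it stands.
- The arm moves only by the shell command python3 -m creep 'ROWS' [OPENING] [FORCE]. ROWS is JSON, one flat list of numbers, 4 for each row, row after row: the shift along the tool's x, y, z in m, then the turn about the tool's z in rad. In form: [dx, dy, dz, twist, dx, dy, dz, twist, ...]. A call has exactly 5 rows; each row is the pose to reach, as a shift and turn from the pose commanded when the call began, along the tool's axes at that moment; what a row does not reach only later rows make up. A row lasts 1/12 s, in which the tool goes at most 41.7 mm and 7.16 degrees, less where a joint would pass 70% of its speed; a pose out of reach is approached as far as the arm can. A call with a gripper value outside its range is refused whole. OPENING is the opening, from -1 (shut) to 1 (fully open), set as the call begins (- or left out, the last holds). The fingers move at their own pace and stop on an object; FORCE is the grip in N (left out, the last holds). Time passes only in rows, so rows that repeat a pose let the fingers close, or fill a call up. It gives the time, the measured TCP pose, the force, the opening and the grip force at its end, in the units of the state.
- robot.read_state(): the state, without advancing time (a new reading comes with each control period).
- robot.read_camera(name): name is "scene" or "top" or "wrist"; returns (picture, depth): 384x512x3 uint8, red, green, blue; 384x512 float32, m along the optical axis (not along the pixel's ray), 0 where there is no reading.
- robot.camera_params(name): a dict with "vfov" (degrees; the focal length in pixels is half the picture's height over the tangent of half this angle, whatever the lens; pixels are square), "cx", "cy" (the principal point, pixels), "R" (3x3) and "t" (3): a world point X has camera coordinates R X + t. Camera axes: x right, y down, z forward; pixel columns grow to the right and rows downward; lengths in m; the calibration is good to about 2 mm. A picture is of the moment at which its call begins: read the wrist's pose just before it. camera_params takes no time and is no camera call; for the wrist camera it gives the pose at the moment of the call.
- robot.finish_job(): hands the job in; it is judged then, once.
The state is a dict: "clock": time; "joint_pos": joint angles; "joint_vel": joint speeds; "joint_efforts": joint torques, N m; "eef_pos": TCP position; "eef_rot": TCP orientation; "wrist_force": force on the tool from outside, world axes, zero at the start; "ft_torque": the same for the moment, N m; "opening": finger opening in m; "grip_force": force on a finger pad.
Only numpy, scipy, OpenCV 4.12 (cv2) and the standard library are available. Lean on these libraries where they do the work, as an engineer would, in place of code of your own. Each camera call takes 0.05 s, during which the arm holds its last target. There are 200 camera calls.

TASK

Put the loose brass setup block back into the empty slot of the orange case, all the way down, then close the lid and press its front edge until the catch snaps and holds it fully shut. Leave the masking tape, the sanding block and the stirring stick where they lie.

Things in the scene. Friction and masses are not known exactly. Their poses are not given: they have to be found in the camera images.
- gauge_case: Orange plastic case fixed to the bench, 124 mm (x) by 150 mm (y), rim 62 mm high, walls 4 mm. Origin: centre of its underside; x points from the front (catch, robot side) to the hinge at the back. A wooden insert inside has its top 30 mm above the bench, with one empty slot, two low fixed brass blocks 52 mm to either side of it (tops 40 mm above the bench) and steel discs nearer the hinge.
- slot_floor (a point): Centre of the floor of the empty slot, 6 mm above the bench, 27 mm in front of the case's centre; axes as the case's. The slot is 56 mm long (x), 16 mm wide (y) and 24 mm deep, its mouth bevelled by 3 mm; the mouth is 30 mm above the bench.
- block_centre (a point): Centre of the loose brass setup block, a plain bar 50 mm long (its x), 12 mm thick (its y) and 52 mm high (its z), 0.26 kg, standing on edge on the bench. Grip it across its 12 mm thickness near the top. Fully home in the slot, its centre is 26 mm above slot_floor and its upper 28 mm stand out of the insert, still 4 mm below the closed lid.
- lid_hinge (a point): Middle of the lid's hinge line, at the back rim of the case, 62 mm above the bench, 62 mm behind the case's centre; axes as the case's. The hinge line runs along the case's y.
- lid_front (a point): Where to press: on the lid's outer face, mid-width, 112 mm from the hinge line (the edge is 14 mm farther out). Moves with the lid; its z is the outer face's outward normal. The lid is a plate 6 mm thick, 152 mm wide; shut, its outer face is 6 mm above the hinge line. A bead under the front edge reaches 15 mm below the plate.
- lid (a joint): Lid angle: 0 shut, 1.57 upright, 1.8 fully open. Starts at 1.45 to 1.75: push it from behind over to the front (about 1 N), then down. Let go too early, a weak spring lifts it again. Its bead meets the sprung roller catch on the middle of the case's front at 0.09 rad and snaps under it below 0.04 rad, at 7 to 10 N on the front edge; the catch gives way by itself, then holds the lid.
- tape: Roll of masking tape lying flat, about 97 mm across, 25 mm high; bystander. Origin at the centre of its underside.
- sander: Sanding block, 58 x 105 x 34 mm, behind the case; bystander. Origin at the centre of its underside.
- stick: Wooden stirring stick, 130 mm long, 12 mm wide, 8 mm high, lying in front of the case; bystander. Origin at the centre of its underside.
There are look-alikes about, which are no part of the job. There is more than one size of the gauge_case; the job needs the larger.

How it is judged (in metres and radians):
On the way:
1. the setup block stands fully home in its slot while the lid is still open (horizontal distance between block_centre and slot_floor below 0.007 m and z of block_centre in the frame of slot_floor below 0.029 m and angle between block_centre's own y axis and vertical above 1.4 rad and value of joint lid above 0.5 rad), for 0.2 s.
At the end, for the whole second after the job is handed in: The setup block stands in the slot, its centre within 7 mm of the slot's centre and within 3 mm of its seated height; the lid is held shut by the catch (joint below 0.03 rad) with nothing pressing on it (horizontal distance between block_centre and slot_floor below 0.007 m and z of block_centre in the frame of slot_floor below 0.029 m and angle between block_centre's own y axis and vertical above 1.4 rad and value of joint lid below 0.03 rad); the robot touches nothing.
It fails at once if the masking tape is moved by more than 30 mm (distance of tape from where it was at the start of the episode above 0.03 m).
It fails at once if the sanding block is moved by more than 30 mm (distance of sander from where it was at the start of the episode above 0.03 m).
It fails at once if the stirring stick is moved by more than 30 mm (distance of stick from where it was at the start of the episode above 0.03 m).
It also fails if it takes over 45 s, if anything falls off the work surface, if the arm or the gripper's body presses on something with over 40 N, if the wrist force passes 120 N, or if a joint passes its speed limit or range.

## Working session

There is one attempt and no reset: what is moved stays moved. The work goes in short steps, Python scripts to look and compute and a shell command to move; the robot and the scene stay as the last step left them, time stands still between calls to the robot, and variables do not carry over. Pictures are saved under pics/ and viewed, at most 10 in all, crops included, and the job is handed in when it is done.

```bash
mkdir -p pics; cat > h.py <<'E'
import numpy as np, cv2
from bench import robot
def cam(n):
    p=robot.camera_params(n); im,d=robot.read_camera(n); return im,d,p
def pts(d,p):
    f=d.shape[0]/2/np.tan(np.radians(p['vfov'])/2)
    v,u=np.mgrid[:d.shape[0],:d.shape[1]]
    c=np.stack([(u-p['cx'])/f*d,(v-p['cy'])/f*d,d],-1)
    return (c-np.array(p['t']))@np.array(p['R'])
def ray(u,v,z,p,H=384):
    f=H/2/np.tan(np.radians(p['vfov'])/2); R=np.array(p['R']);o=-R.T@np.array(p['t'])
    r=R.T@np.array([(u-p['cx'])/f,(v-p['cy'])/f,1]); return o+r*(z-o[2])/r[2]
def save(n,im): cv2.imwrite('pics/'+n,cv2.cvtColor(im,cv2.COLOR_RGB2BGR))
E
python3 - <<'E'
from h import *
ims=[]
for n in("scene","top"):
    im,d,p=cam(n); ims.append(im); np.savez(n+'.npz',im=im,d=d,**{k:p[k] for k in p if k in('vfov','cx','cy','R','t')})
    print(n,{k:np.round(p[k],3).tolist() for k in('vfov','cx','cy','R','t')})
save('a.png',cv2.resize(ims[1],(796,597))); save('b.png',cv2.resize(ims[0],(796,597)))
print(robot.read_state())
E
```

```text
scene {'vfov': 55.014, 'cx': 251.091, 'cy': 193.298, 'R': [[0.872, -0.489, 0.004], [-0.272, -0.492, -0.827], [0.406, 0.72, -0.562]], 't': [-0.621, 0.05, 0.891]}
top {'vfov': 55.16, 'cx': 257.539, 'cy': 191.519, 'R': [[-0.007, -1.0, -0.021], [-0.993, 0.01, -0.119], [0.12, 0.02, -0.993]], 't': [-0.308, 0.552, 0.869]}
{'clock': 0.1, 'joint_pos': array([-7.17519236e+01,  2.16588115e+01,  4.56921145e+00,  7.30179994e+01,
       -1.85818688e-03,  8.36814371e+01]), 'joint_vel': array([-0.06527597, -0.12126769,  0.19658459,  0.12857411, -0.07282132,
       -0.1567582 ]), 'joint_efforts': array([ 9.66254120e-04, -4.64694285e+01,  2.70581353e+01,  1.20119221e-02,
       -1.10959747e-04, -1.98123928e-05]), 'eef_pos': array([ 0.23888885, -0.5224137 ,  0.252434  ]), 'eef_rot': array([[ 9.09478377e-01,  4.15750766e-01, -6.18850934e-04],
       [ 4.15751190e-01, -9.09476665e-01,  1.77336508e-03],
       [ 1.74447408e-04, -1.87012521e-03, -9.99998236e-01]]), 'wrist_force': array([ 0.42861049, -0.49638958,  0.02991946]), 'ft_torque': array([-0.01481387, -0.03909894, -0.01543861]), 'grip_force': 0.0, 'opening': 0.08552486932064401}
```

View pics/a.png

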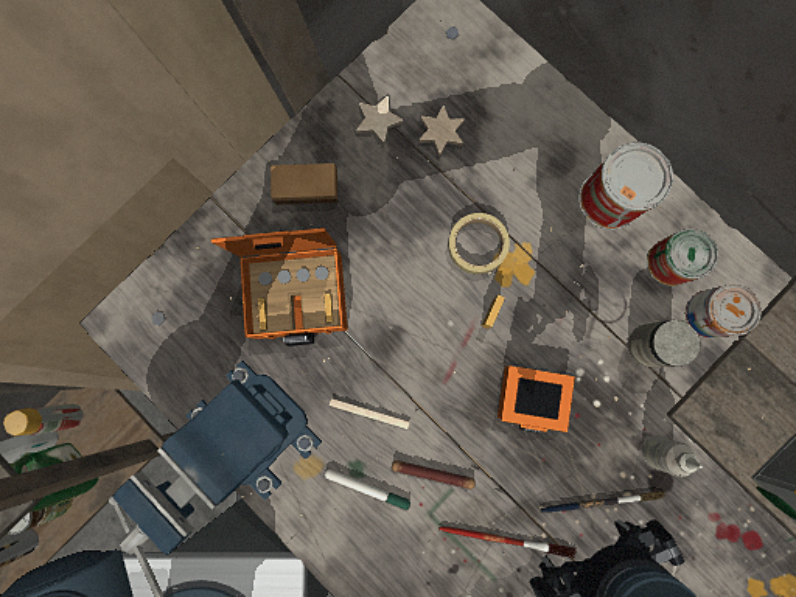

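View pics/b.png

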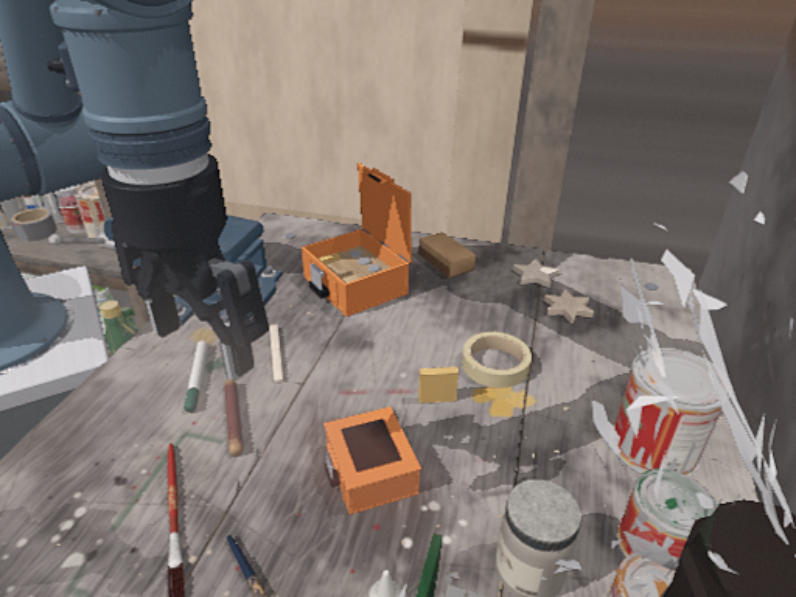

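Top picture, candidates:
- **Brass block:** the loose bar is at (494,311). It could be confused with the yellow paint blotch at (516,265), the two fixed blocks in the case at (263,311) and (328,304), and the stick at (369,413).
- **Case:** the larger open one with the lid is at (293,290). The small look-alike is at (538,400).
- **Bystanders:** tape at (478,243), sander at (304,183), stick at (369,413).

I choose the bar at (494,311) and the case at (293,290), and will check both in a crop.

```bash
cat > m.py <<'E'
from h import *
z=np.load('top.npz'); im,d=z['im'],z['d']; p={k:z[k] for k in('vfov','cx','cy','R','t')}
P=pts(d,p); hsv=cv2.cvtColor(im,cv2.COLOR_RGB2HSV)
s=512/796
# block: pixels with height>0.04 near
m=np.zeros(d.shape,bool); m[int(285*s):int(335*s),int(475*s):int(515*s)]=1
b=m&(P[...,2]>.04)&(P[...,2]<.065)
q=P[b]; print('block top z',np.median(q[:,2]),len(q),q.mean(0).round(4))
r=cv2.minAreaRect((q[:,:2]*1000).astype(np.float32)); print('block rect mm',r)
# paint vs block hue in mask
m[:]=0; m[int(225*s):int(350*s),int(230*s):int(355*s)]=1
o=m&(hsv[...,0]<14)&(hsv[...,1]>150)
rim=o&(abs(P[...,2]-.062)<.004)
print('rim rect',cv2.minAreaRect((P[rim][:,:2]*1000).astype(np.float32)),rim.sum())
br=m&(abs(P[...,2]-.04)<.003)&~o
n,l,st,c=cv2.connectedComponentsWithStats(br.astype(np.uint8))
for i in range(1,n):
    if st[i,4]>20: q=P[l==i]; print('fixed',q.mean(0).round(4),cv2.minAreaRect((q[:,:2]*1000).astype(np.float32)),st[i,4])
ins=m&(abs(P[...,2]-.03)<.003)
fl=m&(P[...,2]<.022)&(P[...,2]>-.01)
n,l,st,c=cv2.connectedComponentsWithStats(fl.astype(np.uint8))
for i in range(1,n):
    if st[i,4]>20: q=P[l==i]; print('low',q.mean(0).round(4),cv2.minAreaRect((q[:,:2]*1000).astype(np.float32)),st[i])
ld=m&(P[...,2]>.08); q=P[ld]
if len(q): print('lid',len(q),q.min(0).round(3),q.max(0).round(3))
A=cv2.resize(im[140:225,145:235],None,fx=5.5,fy=5.5); B=cv2.resize(im[180:220,300:345],None,fx=6,fy=6)
C=np.zeros((A.shape[0],A.shape[1]+B.shape[1],3),np.uint8);C[:,:A.shape[1]]=A;C[:B.shape[0],A.shape[1]:]=B;save('c.png',C);print(C.shape)
z=np.load('scene.npz'); im2,d2=z['im'],z['d']; p2={k:z[k] for k in('vfov','cx','cy','R','t')}
P2=pts(d2,p2); m=np.zeros(d2.shape,bool); m[int(160*s):int(265*s),int(350*s):int(415*s)]=1
h2=cv2.cvtColor(im2,cv2.COLOR_RGB2HSV); q=P2[m&(h2[...,0]<14)&(h2[...,1]>150)&(P2[...,2]>.08)]
cc=q.mean(0); u,S,vt=np.linalg.svd(q-cc,full_matrices=False); print('lid scene',cc.round(4),q.min(0).round(3),q.max(0).round(3),'normal',vt[2].round(3),S[2]/len(q)**.5)
m[:]=0;m[int(360*s):int(410*s),int(415*s):int(462*s)]=1
q=P2[m&(P2[...,2]>.01)&(P2[...,2]<.06)&(h2[...,1]>90)];print('block scene',q.mean(0).round(4),q.min(0).round(4),q.max(0).round(4))
E
python3 m.py
```

```text
block top z 0.05069397538937206 115 [ 0.527  -0.4563  0.0504]
block rect mm ((526.77587890625, -456.3191223144531), (12.025870323181152, 49.464237213134766), 64.10237884521484)
rim rect ((557.8064575195312, -145.60702514648438), (125.13931274414062, 150.74044799804688), 5.062669277191162) 333
fixed [ 0.5347 -0.1995  0.0394] ((535.0792846679688, -199.9134521484375), (41.76486587524414, 10.164142608642578), 1.4399093389511108) 60
fixed [ 0.5268 -0.096   0.0391] ((526.4383544921875, -96.15293884277344), (47.09579086303711, 9.963709831237793), 4.973365783691406) 76
low [ 0.5669 -0.1365 -0.0006] ((576.5382080078125, -130.83517456054688), (209.7836456298828, 207.73028564453125), 89.63398742675781) [ 147  144   81   81 2106]
low [ 0.5316 -0.144   0.0071] ((531.5968017578125, -145.0618438720703), (54.37172317504883, 13.080072402954102), 3.3031036853790283) [187 189   8  23 142]
lid 816 [ 0.442 -0.33   0.08 ] [ 0.628 -0.067  0.922]
(468, 765, 3)
lid scene [ 0.6152 -0.1513  0.1388] [ 0.194 -0.921  0.08 ] [ 0.626 -0.066  0.545] normal [ 0.927 -0.157  0.341] 0.016547884675059802
block scene [ 0.5243 -0.4617  0.0344] [ 0.5018 -0.4746  0.0101] [ 0.5503 -0.4442  0.0524]
```

View pics/c.png

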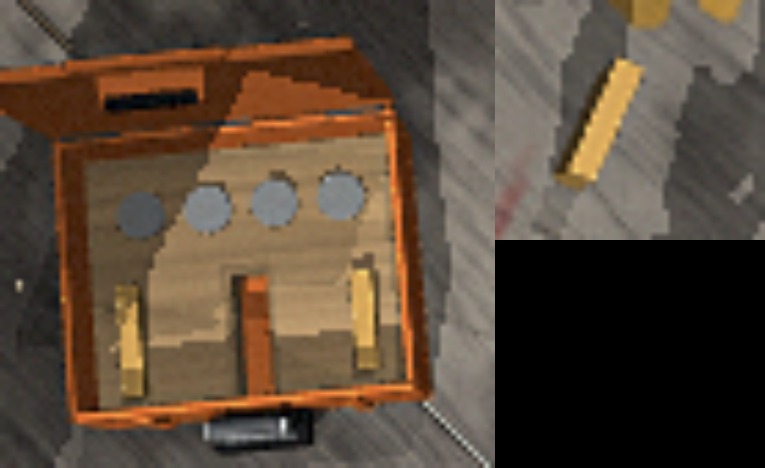

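The crop confirms the choice: a plain brass bar standing on edge at (600,125), and the case with its empty slot at (257,335) between the two fixed blocks. Moving to hover over the bar.

```bash
cat > g.py <<'E'
# usage: g.py x y z yawx_deg : remaining shift in tool axes
import sys; from h import *
s=robot.read_state(); R=s['eef_rot']; t=list(map(float,sys.argv[1:5]))
c=R.T@(np.array(t[:3])-s['eef_pos']); yaw=np.degrees(np.arctan2(R[1,0],R[0,0]))
print('clk %.2f'%s['clock'],'pos',s['eef_pos'].round(4),'yaw %.2f'%yaw,'J',s['joint_pos'].round(1),'F',s['wrist_force'].round(1),'op %.4f grip %.1f'%(s['opening'],s['grip_force']))
print('dx dy dz',c.round(4),'twist %.3f'%-np.radians((t[3]-yaw+180)%360-180))
E
python3 -m creep '[0.029,0.006,0.01,0.088,0.058,0.012,0.02,0.176,0.087,0.018,0.03,0.264,0.116,0.024,0.04,0.352,0.145,0.03,0.05,0.44]' 0 60; python3 g.py 0.527 -0.4565 0.15 -25.9
```

```text
clock: 0.52
eef_pos: [0.3845, -0.4892, 0.2023]
eef_rot: [[1.0, -0.016, -0.001], [-0.016, -1.0, 0.001], [-0.001, -0.001, -1.0]]
wrist_force: [0.3, -0.4, 0.8]
opening: 0.0425
grip_force: 0.0
clk 0.52 pos [ 0.3845 -0.4892  0.2023] yaw -0.91 J [-57.7  28.2   7.2  69.1  -0.  123.2] F [ 0.3 -0.4  0.8] op 0.0425 grip 0.0
dx dy dz [ 0.142  -0.0349  0.0523] twist 0.436
```

```bash
python3 -m creep '[0.028,-0.007,0.009,0.088,0.056,-0.014,0.018,0.176,0.085,-0.021,0.027,0.264,0.113,-0.028,0.036,0.352,0.142,-0.035,0.042,0.436]' 0; python3 -m creep '[0,0,0,0,0,0,0,0,0,0,0,0,0,0,0,0,0,0,0,0]'; python3 g.py 0.527 -0.4565 0.05 -25.9
python3 - <<'E'
from h import *
im,d,p=cam('wrist'); P=pts(d,p); hsv=cv2.cvtColor(im,cv2.COLOR_RGB2HSV)
save('w1.png',im)
b=(abs(P[...,2]-.052)<.006)&(hsv[...,1]>70)&(np.hypot(P[...,0]-.527,P[...,1]+.4565)<.05)
q=P[b]; print(b.sum()); 
if b.sum(): print(cv2.minAreaRect((q[:,:2]*1000).astype(np.float32)),np.median(q[:,2]))
E
```

```text
clock: 0.93
eef_pos: [0.5265, -0.4555, 0.1595]
eef_rot: [[0.9, -0.436, -0.002], [-0.436, -0.9, 0.002], [-0.002, -0.001, -1.0]]
wrist_force: [-0.3, -1.4, 0.0]
opening: 0.0427
grip_force: 0.0
clock: 1.35
eef_pos: [0.5248, -0.4573, 0.1619]
eef_rot: [[0.901, -0.434, 0.0], [-0.434, -0.901, -0.001], [0.0, 0.0, -1.0]]
wrist_force: [0.3, 0.1, -0.1]
opening: 0.0426
grip_force: 0.0
clk 1.35 pos [ 0.5248 -0.4573  0.1619] yaw -25.69 J [-46.3  38.2  18.2  70.   -0.  159.4] F [ 0.3  0.1 -0.1] op 0.0426 grip 0.0
dx dy dz [ 0.0016 -0.0017  0.1119] twist 0.004
1154
((525.8402709960938, -457.2119140625), (11.893621444702148, 49.743812561035156), 65.09564971923828) 0.05263761632421954
```

View pics/w1.png

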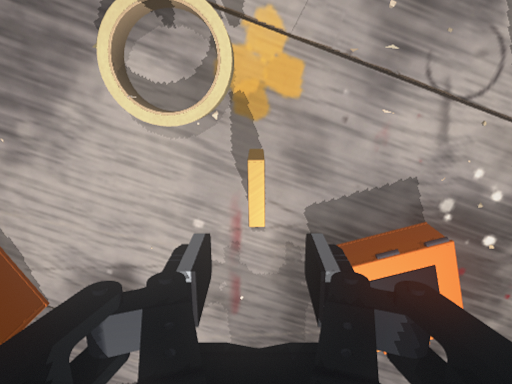

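The wrist view shows the bar upright at (257,190), centred between the jaws at (200,265) and (318,265). The tape at (165,55) is clear of the fingers. Descending.

```bash
python3 -m creep '[0.001,0,0.03,-0.01,0.001,0,0.06,-0.01,0.001,0,0.085,-0.01,0.001,0,0.102,-0.01,0.001,0,0.112,-0.01]'; python3 -m creep '[0,0,0,0,0,0,0,0,0,0,0,0,0,0,0,0,0,0,0,0]' -1 60;python3 -m creep '[0,0,0,0,0,0,0,0,0,0,0,0,0,0,0,0,0,0,0,0]' -1 60; python3 g.py 0.531 -0.148 0.15 5
```

```text
clock: 1.82
eef_pos: [0.5247, -0.4562, 0.0468]
eef_rot: [[0.905, -0.424, -0.003], [-0.424, -0.905, 0.003], [-0.004, -0.001, -1.0]]
wrist_force: [-0.4, 0.3, 0.3]
opening: 0.0425
grip_force: 0.0
clock: 2.23
eef_pos: [0.5274, -0.4578, 0.0509]
eef_rot: [[0.906, -0.423, 0.002], [-0.423, -0.906, -0.002], [0.002, 0.001, -1.0]]
wrist_force: [-0.9, 0.0, 1.4]
opening: 0.0109
grip_force: 62.3
clock: 2.65
eef_pos: [0.5274, -0.4578, 0.0509]
eef_rot: [[0.906, -0.423, 0.002], [-0.423, -0.906, -0.002], [0.002, 0.001, -1.0]]
wrist_force: [-0.5, 0.1, 6.0]
opening: 0.0109
grip_force: 62.9
clk 2.65 pos [ 0.5274 -0.4578  0.0509] yaw -25.05 J [-46.2  42.2   8.7  56.4  -0.  158.9] F [-0.5  0.1  6. ] op 0.0109 grip 62.9
dx dy dz [-0.1277 -0.2821 -0.0998] twist -0.525
```

```bash
python3 -m creep '[0,0,-0.03,0,0,0,-0.06,0,0,0,-0.09,0,-0.012,-0.02,-0.11,-0.04,-0.025,-0.05,-0.115,-0.1]'; python3 -m creep '[-0.014,-0.03,0,-0.085,-0.028,-0.06,0,-0.17,-0.042,-0.09,0,-0.255,-0.056,-0.12,0,-0.34,-0.07,-0.15,0,-0.425]'; python3 g.py 0.531 -0.148 0.165 5
```

```text
clock: 3.07
eef_pos: [0.5265, -0.4047, 0.1685]
eef_rot: [[0.943, -0.332, 0.006], [-0.332, -0.943, -0.006], [0.007, 0.004, -1.0]]
wrist_force: [1.2, 0.8, -1.1]
opening: 0.0106
grip_force: 61.9
clock: 3.48
eef_pos: [0.508, -0.2345, 0.1638]
eef_rot: [[0.996, 0.092, -0.001], [0.092, -0.996, 0.001], [-0.001, -0.001, -1.0]]
wrist_force: [-0.3, -0.1, -1.2]
opening: 0.0109
grip_force: 61.8
clk 3.48 pos [ 0.508  -0.2345  0.1638] yaw 5.26 J [-31.3  22.2  -8.   59.9   0.  143.5] F [-0.3 -0.1 -1.2] op 0.0109 grip 61.8
dx dy dz [ 0.0308 -0.084  -0.0011] twist 0.005
```

```bash
python3 -m creep '[0.008,-0.022,0,0,0.016,-0.044,0,0,0.024,-0.066,0,0,0.031,-0.084,0,0,0.031,-0.084,0,0]'; python3 -m creep '[0,0,0,0,0,0,0,0,0,0,0,0,0,0,0,0,0,0,0,0]'; cat > w.py <<'E'
import sys; from h import *
im,d,p=cam('wrist'); P=pts(d,p); hsv=cv2.cvtColor(im,cv2.COLOR_RGB2HSV); s=robot.read_state(); R=s['eef_rot']
save(sys.argv[1],im)
near=(np.hypot(P[...,0]-.531,P[...,1]+.148)<.14)&(d>0)
o=(hsv[...,0]<14)&(hsv[...,1]>150)
def rep(n,m):
    if m.sum()<30: print(n,'none',m.sum());return
    q=P[m]; r=cv2.minAreaRect((q[:,:2]*1000).astype(np.float32)); print(n,m.sum(),np.round(r[0],1),np.round(r[1],1),round(r[2],2),'z',np.median(q[:,2]).round(4))
rep('rim',near&o&(abs(P[...,2]-.062)<.003))
sl=(np.hypot(P[...,0]-.531,P[...,1]+.148)<.035)&(P[...,2]<.024)&(P[...,2]>.002); rep('slotlow',sl)
br=(near&(abs(P[...,2]-.04)<.003)&~o).astype(np.uint8); n,l,st,c=cv2.connectedComponentsWithStats(br)
for i in range(1,n):
    if st[i,4]>150: rep('fixed?',l==i)
T=(P-s['eef_pos'])@R   # tool coordinates
b=(hsv[...,0]>14)&(hsv[...,0]<32)&(hsv[...,1]>90)&(abs(T[...,1])<.012)&(T[...,2]>-.02)&(T[...,2]<.065)&(abs(T[...,0])<.05)&(P[...,2]>.045)
if b.sum(): q=T[b]; print('block in tool',b.sum(),np.percentile(q,2,0).round(4),np.percentile(q,98,0).round(4))
E
python3 w.py w2.png;  python3 g.py 0.531 -0.148 0.165 5
```

```text
clock: 3.9
eef_pos: [0.5324, -0.1463, 0.1638]
eef_rot: [[0.996, 0.092, -0.001], [0.092, -0.996, 0.003], [-0.0, -0.003, -1.0]]
wrist_force: [0.2, 0.2, -2.7]
opening: 0.0106
grip_force: 61.7
clock: 4.32
eef_pos: [0.5321, -0.1508, 0.1642]
eef_rot: [[0.996, 0.086, -0.0], [0.086, -0.996, -0.0], [-0.0, 0.0, -1.0]]
wrist_force: [-0.3, -0.7, -1.9]
opening: 0.0108
grip_force: 61.7
rim 2475 [ 555.4 -145.3] [123.7 149.6] 5.04 z 0.062
slotlow 640 [ 534.5 -147.1] [39.2 16.1] 4.99 z 0.0067
fixed? 887 [524.  -95.9] [50.  10.4] 4.88 z 0.0406
fixed? 778 [ 533.1 -199.3] [44.1 10.1] 5.07 z 0.0406
block in tool 4198 [-0.0249 -0.0052 -0.003 ] [0.0233 0.0058 0.0415]
clk 4.37 pos [ 0.5322 -0.1507  0.1643] yaw 4.96 J [-22.4  21.4  -9.1  59.5  -0.  152.7] F [ 0.5 -0.1 -2.2] op 0.0109 grip 61.7
dx dy dz [-0.001  -0.0028 -0.0007] twist -0.001
```

View pics/w2.png

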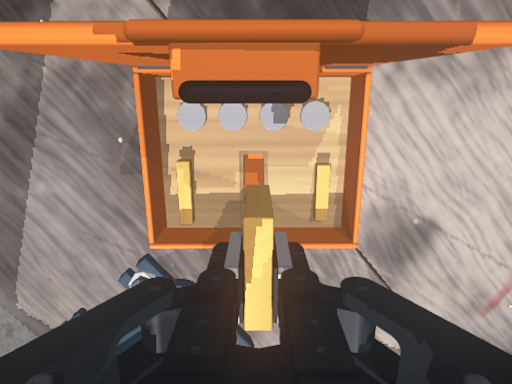

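The wrist view shows the bar held at (257,260), and the empty slot ahead of it at (254,165) between the fixed blocks. The lid is upright behind. Slot centre from this view is about (528.5,-147.7). I correct and descend to just above the insert, then look again.

```bash
python3 -m creep '[-0.001,-0.0017,0,0,-0.0019,-0.0034,0.015,0,-0.0019,-0.0034,0.035,0,-0.0019,-0.0034,0.055,0,-0.0019,-0.0034,0.067,0]'; python3 -m creep '[0,0,0,0,0,0,0,0,0,0,0,0,0,0,0,0,0,0,0,0]'; python3 w.py w3.png;  python3 g.py 0.530 -0.1475 0.057 5
```

```text
clock: 4.78
eef_pos: [0.5291, -0.1465, 0.0955]
eef_rot: [[0.996, 0.087, -0.002], [0.087, -0.996, 0.001], [-0.002, -0.001, -1.0]]
wrist_force: [0.1, 0.0, -2.3]
opening: 0.0105
grip_force: 61.9
clock: 5.2
eef_pos: [0.5311, -0.1472, 0.0985]
eef_rot: [[0.996, 0.088, 0.002], [0.088, -0.996, -0.001], [0.002, 0.001, -1.0]]
wrist_force: [0.1, 0.1, -0.7]
opening: 0.0104
grip_force: 61.9
rim 1598 [ 546. -146.] [ 95.9 149.6] 5.08 z 0.0611
slotlow 379 [ 545.7 -146.2] [18.1 16.1] 5.02 z 0.0069
fixed? 1578 [524.1 -96. ] [50.2 10.7] 4.66 z 0.0406
fixed? 1386 [ 533.2 -199.4] [44.6 10.7] 5.09 z 0.0405
block in tool 3427 [-0.0248 -0.0053 -0.0036] [0.0235 0.0058 0.0426]
clk 5.25 pos [ 0.531  -0.1471  0.0984] yaw 5.03 J [-22.1  24.2 -15.4  50.3  -0.  152.9] F [ 0.5 -0.1 -1.2] op 0.0111 grip 61.9
dx dy dz [-0.0011  0.0002  0.0414] twist 0.001
```

View pics/w3.png

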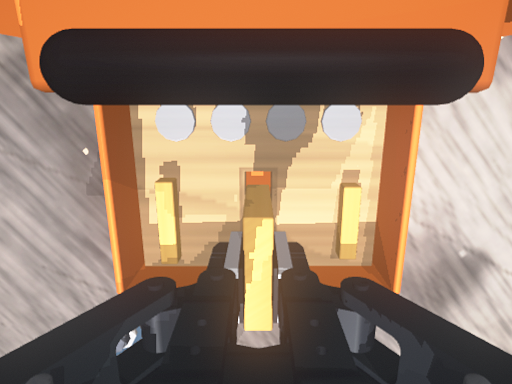

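The bar sits in line with the slot (floor visible at (258,177)), and the repeated measurement agrees. Inserting.

```bash
python3 -m creep '[-0.0013,0.0003,0.004,0,-0.0013,0.0003,0.010,0,-0.0013,0.0003,0.016,0,-0.0013,0.0003,0.022,0,-0.0013,0.0003,0.027,0]'; python3 g.py 0.5297 -0.1474 0.057 5
```

```text
clock: 5.67
eef_pos: [0.5283, -0.147, 0.0692]
eef_rot: [[0.996, 0.088, -0.001], [0.088, -0.996, 0.0], [-0.001, -0.0, -1.0]]
wrist_force: [0.3, 0.8, -1.9]
opening: 0.0104
grip_force: 61.9
clk 5.67 pos [ 0.5283 -0.147   0.0692] yaw 5.03 J [-22.2  25.9 -17.7  46.5  -0.  152.8] F [ 0.3  0.8 -1.9] op 0.0104 grip 61.9
dx dy dz [0.0014 0.0005 0.0122] twist 0.000
```

```bash
python3 -m creep '[0,0,0.004,0,0,0,0.008,0,0,0,0.011,0,0,0,0.0135,0,0,0,0.0135,0]'; python3 g.py 0.5297 -0.1474 0.057 5
```

```text
clock: 6.08
eef_pos: [0.529, -0.1472, 0.057]
eef_rot: [[0.996, 0.088, 0.0], [0.088, -0.996, -0.0], [0.0, 0.0, -1.0]]
wrist_force: [-0.4, 0.6, -1.9]
opening: 0.0105
grip_force: 61.8
clk 6.08 pos [ 0.529  -0.1472  0.057 ] yaw 5.03 J [-22.2  26.6 -18.5  44.8  -0.  152.8] F [-0.4  0.6 -1.9] op 0.0105 grip 61.8
dx dy dz [0.0007 0.0002 0.    ] twist 0.001
```

```bash
python3 -m creep '[0,0,0.001,0,0,0,0.002,0,0,0,0.002,0,0,0,0.002,0,0,0,0.002,0]';  python3 -m creep '[0,0,0,0,0,0,0,0,0,0,0,0,0,0,0,0,0,0,0,0]' -0.4; python3 -m creep '[0,0,-0.02,0,0,0,-0.05,0,0,0,-0.08,0,0,0,-0.105,0,0,0,-0.11,0]'; python3 -m creep '[-0.03,0,0,0,-0.05,0,0,0,-0.06,0,0,0,-0.06,0,0,0,-0.06,0,0,0]'
cat > v.py <<'E'
import sys; from h import *
im,d,p=cam('wrist'); P=pts(d,p); save(sys.argv[1],im)
hsv=cv2.cvtColor(im,cv2.COLOR_RGB2HSV)
m=(np.hypot(P[...,0]-.5287,P[...,1]+.1477)<.04)&(P[...,2]>.048)&(P[...,2]<.1)&(hsv[...,0]>14)
q=P[m]; print(m.sum()); 
if m.sum(): print(cv2.minAreaRect((q[:,:2]*1000).astype(np.float32)),np.percentile(q[:,2],[50,95]).round(4))
E
python3 v.py w4.png; python3 g.py 0.5287 -0.1477 .2 5
```

```text
clock: 6.5
eef_pos: [0.529, -0.1473, 0.0568]
eef_rot: [[0.996, 0.088, 0.001], [0.088, -0.996, -0.001], [0.001, 0.001, -1.0]]
wrist_force: [-5.1, 1.5, 14.7]
opening: 0.0109
grip_force: 64.2
clock: 6.92
eef_pos: [0.5289, -0.1472, 0.0546]
eef_rot: [[0.996, 0.088, -0.0], [0.088, -0.996, -0.0], [-0.0, 0.0, -1.0]]
wrist_force: [-0.4, -0.2, -0.2]
opening: 0.0258
grip_force: 0.0
clock: 7.33
eef_pos: [0.5315, -0.1482, 0.1694]
eef_rot: [[0.996, 0.088, 0.007], [0.088, -0.996, -0.003], [0.007, 0.004, -1.0]]
wrist_force: [1.7, -0.5, 1.1]
opening: 0.0256
grip_force: 0.0
clock: 7.75
eef_pos: [0.4692, -0.1525, 0.1645]
eef_rot: [[0.996, 0.087, 0.0], [0.087, -0.996, 0.0], [0.0, -0.0, -1.0]]
wrist_force: [1.0, -0.5, -0.3]
opening: 0.0252
grip_force: 0.0
1537
((523.3916625976562, -148.13113403320312), (56.708961486816406, 45.33203125), 5.025263786315918) [0.0586 0.0626]
clk 7.80 pos [ 0.4699 -0.1526  0.1646] yaw 5.02 J [-25.4  15.  -18.2  56.7   0.  149.6] F [-0.3 -0.4 -0.2] op 0.0254 grip 0.0
dx dy dz [ 0.0591  0.0003 -0.0353] twist 0.000
```

View pics/w4.png

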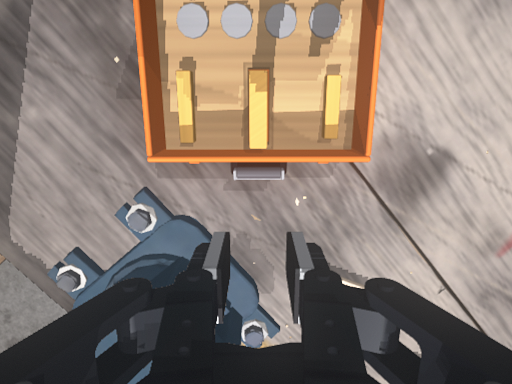

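The bar is home: at (258,108) its top is at about 58 mm, in line with the fixed blocks. Next is the lid. I take its angle, the sander's place and the hinge from the stored views.

```bash
python3 - <<'E'
from h import *
ex=np.array([np.cos(np.radians(5)),np.sin(np.radians(5)),0]);ey=np.array([-ex[1],ex[0],0]);h=np.array([.5563,-.1454,0])+.062*ex+[0,0,.062]
print('hinge',h.round(4))
for n in('scene','top'):
    z=np.load(n+'.npz'); im,d=z['im'],z['d']; p={k:z[k] for k in('vfov','cx','cy','R','t')}
    P=pts(d,p); hs=cv2.cvtColor(im,cv2.COLOR_RGB2HSV)
    L=np.stack([(P-h)@ex,(P-h)@ey,P[...,2]-.062],-1)
    o=(hs[...,0]<14)&(hs[...,1]>150)&(abs(L[...,0])<.06)&(abs(L[...,1])<.09)&(L[...,2]>.015)&(L[...,2]<.16)
    q=L[o]; print(n,len(q))
    for a in np.arange(.02,.14,.02):
        w=q[abs(q[:,2]-a)<.005]; 
        if len(w)>5: print(' z+%.2f x %s'%(a,np.percentile(w[:,0],[5,50,95]).round(4)))
    print(' top',np.percentile(q[:,2],99))
    if n=='top':
        s=512/796; g=np.zeros(d.shape,bool); g[int(155*s):int(210*s),int(260*s):int(345*s)]=1
        w=P[g&(P[...,2]>.025)&(P[...,2]<.045)]; print('sander',cv2.minAreaRect((w[:,:2]*1000).astype(np.float32)))
E
python3 -m creep '[0,0,-0.02,0,0,0,-0.045,0,0,0,-0.07,0,0,0,-0.09,0,0,0,-0.09,0]' -1; python3 g.py .675 -.135 .25 5
```

```text
hinge [ 0.6181 -0.14    0.062 ]
scene 1242
 z+0.02 x [-0.0007  0.0007  0.0022]
 z+0.04 x [-0.0016 -0.      0.0012]
 z+0.06 x [-0.0024 -0.0011  0.0003]
 z+0.08 x [-0.0033 -0.0019 -0.0007]
 z+0.10 x [-0.0041 -0.0026 -0.0012]
 z+0.12 x [-0.0058 -0.0036 -0.0017]
 top 0.12990170509887275
top 776
 z+0.02 x [-0.0002  0.0003  0.0008]
 z+0.04 x [-0.0011 -0.0005 -0.0001]
 z+0.06 x [-0.002  -0.0016 -0.0013]
 z+0.08 x [-0.0029 -0.0024 -0.0018]
 z+0.10 x [-0.0038 -0.0033 -0.0027]
 z+0.12 x [-0.006  -0.0035  0.0007]
 top 0.13298878042971451
sander ((742.8037719726562, -155.6827392578125), (57.2022819519043, 105.39727020263672), 1.9707902669906616)
clock: 8.22
eef_pos: [0.4727, -0.1536, 0.2591]
eef_rot: [[0.996, 0.088, 0.008], [0.088, -0.996, -0.003], [0.007, 0.004, -1.0]]
wrist_force: [1.0, -0.9, 0.4]
opening: 0.0
grip_force: 0.0
clk 8.22 pos [ 0.4727 -0.1536  0.2591] yaw 5.07 J [-25.3  12.   -7.7  69.8   0.  149.6] F [ 1.  -0.9  0.4] op 0.0000 grip 0.0
dx dy dz [ 0.2031 -0.0007  0.0106] twist 0.001
```

```bash
python3 -m creep '[0.03,0,0,0,0.065,0,0,0,0.1,0,0,0,0.135,0,0,0,0.165,0,0,0]';  python3 -m creep '[0.015,0,0,0,0.028,0,0,0,0.028,0,0,0,0.028,0,0,0,0.028,0,0,0]'; python3 g.py .665 -.136 .182 5
```

```text
clock: 8.63
eef_pos: [0.6362, -0.1373, 0.2532]
eef_rot: [[0.996, 0.088, 0.0], [0.088, -0.996, 0.0], [0.0, -0.0, -1.0]]
wrist_force: [-0.3, -0.7, 0.4]
opening: 0.0001
grip_force: 0.0
clock: 9.05
eef_pos: [0.6611, -0.1354, 0.2539]
eef_rot: [[0.996, 0.088, -0.001], [0.088, -0.996, 0.0], [-0.001, -0.0, -1.0]]
wrist_force: [0.7, -0.3, -0.0]
opening: -0.0001
grip_force: 0.0
clk 9.05 pos [ 0.6611 -0.1354  0.2539] yaw 5.04 J [-17.   34.5  25.4  80.9  -0.  158. ] F [ 0.7 -0.3 -0. ] op -0.0001 grip 0.0
dx dy dz [0.0039 0.001  0.0719] twist 0.001
```

```bash
python3 -m creep '[0,0.001,0.02,0,0,0.001,0.045,0,0,0.001,0.06,0,-0.006,0.001,0.064,0,-0.012,0.001,0.064,0]';  python3 -m creep '[-0.012,0,0,0,-0.022,0,0,0,-0.03,0,-0.002,0,-0.037,0,-0.003,0,-0.043,0,-0.003,0]'; python3 g.py .605 -.1411 .1935 5
```

```text
clock: 9.47
eef_pos: [0.6473, -0.1373, 0.1888]
eef_rot: [[0.996, 0.087, -0.004], [0.087, -0.996, 0.001], [-0.004, -0.001, -1.0]]
wrist_force: [-0.5, 0.1, -0.7]
opening: 0.0
grip_force: 0.0
clock: 9.88
eef_pos: [0.6064, -0.1416, 0.1951]
eef_rot: [[0.996, 0.087, 0.002], [0.087, -0.996, -0.001], [0.002, 0.001, -1.0]]
wrist_force: [0.6, 0.1, -0.1]
opening: 0.0003
grip_force: 0.3
clk 9.88 pos [ 0.6064 -0.1416  0.1951] yaw 5.02 J [-19.   28.2   6.2  67.9   0.  156. ] F [ 0.6  0.1 -0.1] op 0.0003 grip 0.3
dx dy dz [-0.0013 -0.0007  0.0016] twist 0.000
```

```bash
python3 -m creep '[-0.012,0,0.004,0,-0.022,0,0.008,0,-0.03,0,0.012,0,-0.037,0,0.016,0,-0.042,0,0.02,0]';  python3 -m creep '[-0.009,0,0.007,0,-0.017,0,0.015,0,-0.024,0,0.023,0,-0.03,0,0.031,0,-0.031,0,0.033,0]'; python3 g.py .534 -.1474 .143 5; python3 -m creep '[0,0,0,0,0,0,0,0,0,0,0,0,0,0,0,0,0,0,0,0]'
python3 - <<'E'
from h import *
ims=[cam(n)[0] for n in('scene','top')]
save('d.png',np.hstack([cv2.resize(ims[0][70:230,150:300],(390,416)),cv2.resize(ims[1][120:240,120:240],(400,416))]))
E
```

```text
clock: 10.3
eef_pos: [0.5644, -0.1453, 0.1744]
eef_rot: [[0.996, 0.087, 0.001], [0.087, -0.996, -0.001], [0.001, 0.001, -1.0]]
wrist_force: [0.2, -0.4, 0.2]
opening: -0.0002
grip_force: 0.4
clock: 10.72
eef_pos: [0.5326, -0.1477, 0.14]
eef_rot: [[0.996, 0.087, -0.002], [0.087, -0.996, 0.0], [-0.001, -0.0, -1.0]]
wrist_force: [-0.6, -0.2, 1.1]
opening: 0.0
grip_force: 0.4
clk 10.72 pos [ 0.5326 -0.1477  0.14  ] yaw 5.01 J [-22.1  22.5 -11.3  56.3  -0.  152.9] F [-0.6 -0.2  1.1] op 0.0000 grip 0.4
dx dy dz [ 0.0015 -0.0002 -0.003 ] twist 0.000
clock: 11.13
eef_pos: [0.5346, -0.1479, 0.1413]
eef_rot: [[0.996, 0.088, 0.001], [0.088, -0.996, -0.0], [0.001, 0.001, -1.0]]
wrist_force: [-0.6, -0.3, 1.4]
opening: -0.0002
grip_force: 0.4
```

View pics/d.png

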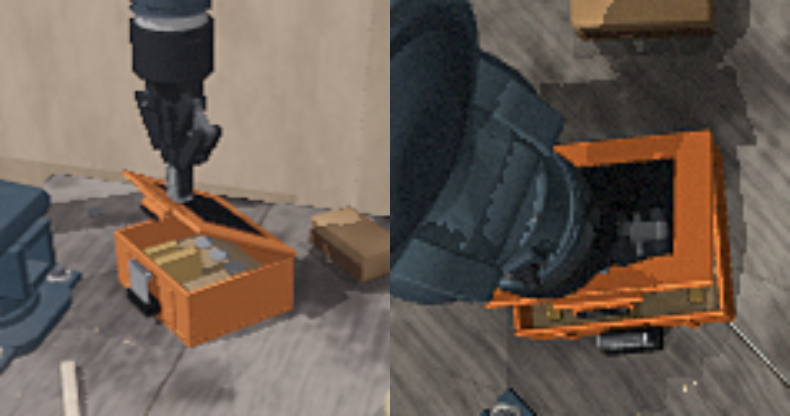

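The closed fingers at (178,185) hold the lid forward at about 0.5 rad, and the bar stands in its slot. Continuing down, then pressing.

```bash
python3 -m creep '[-0.004,0,0.008,0,-0.008,0,0.016,0,-0.011,0,0.024,0,-0.013,0,0.032,0,-0.015,0,0.04,0]';  python3 -m creep '[-0.001,0,0.004,0,-0.001,0,0.008,0,-0.001,0,0.011,0,-0.001,0,0.013,0,-0.001,0,0.014,0]'; python3 g.py .5175 -.149 .09 5
```

```text
clock: 11.65
eef_pos: [0.5184, -0.149, 0.0996]
eef_rot: [[0.996, 0.087, -0.0], [0.087, -0.996, 0.0], [-0.0, -0.0, -1.0]]
wrist_force: [1.0, -0.0, 1.2]
opening: -0.0002
grip_force: 0.6
clock: 12.07
eef_pos: [0.5173, -0.1491, 0.0893]
eef_rot: [[0.996, 0.088, -0.0], [0.088, -0.996, -0.001], [-0.001, 0.001, -1.0]]
wrist_force: [-10.9, 4.0, 32.2]
opening: -0.0002
grip_force: 16.1
clk 12.07 pos [ 0.5173 -0.1491  0.0893] yaw 5.03 J [-22.8  23.6 -17.9  48.5  -0.  152.2] F [-10.9   4.   32.2] op -0.0002 grip 16.1
dx dy dz [ 0.0002 -0.0001 -0.0007] twist 0.001
```

```bash
python3 -m creep '[0,0,-0.01,0,0,0,-0.03,0,0,0,-0.06,0,0,0,-0.09,0,0,0,-0.11,0]';  python3 -m creep '[-0.03,0,0,0,-0.06,0,0,0,-0.08,0,0,0,-0.08,0,0,0,-0.08,0,0,0]'; python3 -m creep '[0,0,0,0,0,0,0,0,0,0,0,0,0,0,0,0,0,0,0,0]'
python3 - <<'E'
from h import *
ex=np.array([np.cos(np.radians(5)),np.sin(np.radians(5)),0]);ey=np.array([-ex[1],ex[0],0]);h=np.array([.5563,-.1454,0])+.062*ex
for n in('wrist','scene'):
    im,d,p=cam(n); P=pts(d,p); hs=cv2.cvtColor(im,cv2.COLOR_RGB2HSV)
    if n=='wrist': save('e.png',im)
    X=(P-h)@ex; Y=(P-h)@ey
    m=(X<-.005)&(X>-.122)&(abs(Y)<.07)&(P[...,2]>.055)&(P[...,2]<.12)&(hs[...,0]<14)&(hs[...,1]>120)
    if m.sum()>50:
        k=np.polyfit(X[m],P[...,2][m],1); print(n,m.sum(),'lid slope',k.round(4),np.median(P[...,2][m]))
E
```

```text
clock: 12.48
eef_pos: [0.5181, -0.1493, 0.1988]
eef_rot: [[0.996, 0.088, 0.001], [0.088, -0.996, -0.001], [0.001, 0.001, -1.0]]
wrist_force: [0.6, -0.1, 0.1]
opening: 0.0001
grip_force: 0.0
clock: 12.9
eef_pos: [0.4371, -0.156, 0.1964]
eef_rot: [[0.996, 0.087, -0.001], [0.087, -0.996, 0.001], [-0.001, -0.001, -1.0]]
wrist_force: [0.7, 0.6, -0.1]
opening: 0.0002
grip_force: 0.0
clock: 13.32
eef_pos: [0.4388, -0.1562, 0.1967]
eef_rot: [[0.996, 0.088, -0.0], [0.088, -0.996, -0.0], [-0.0, 0.0, -1.0]]
wrist_force: [0.2, -0.5, 0.2]
opening: -0.0002
grip_force: 0.0
wrist 1818 lid slope [-0.0051  0.0694] 0.07001994821817374
scene 652 lid slope [0.0033 0.0667] 0.06661300927434594
```

View pics/e.png

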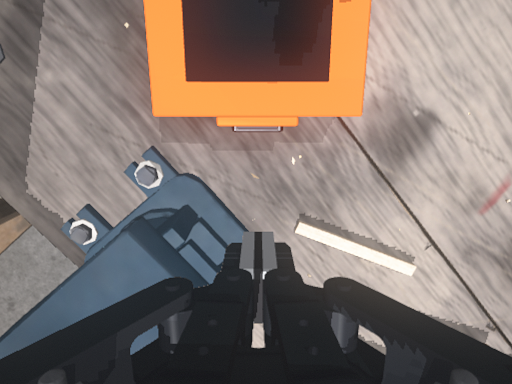

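The lid lies flat (slope within ±0.005 rad), and its front bead is over the catch at (258,123). The stick at (355,248) is untouched and the robot is clear. Handing in.

```bash
python3 -c "
from bench import robot
print(robot.finish_job())"
```

```text
the job is handed in; nothing more can be done
None
```

I handed the job in: the brass block is fully home in its slot, and the lid stayed shut by itself once the arm backed off (measured within about 0.005 rad of flat). I saw no contact with the tape, sanding block or stick, and the arm stands clear; the hand-in returned no verdict.

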